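# Centre the board under the photo stand, draw out its mast and hold

### The job

Set up an overhead photo: slide the chopping board by its raised rail, flat on the worktop, until the small ring on it lies under the tip of the camera stand's needle. Then take the stand's grip so that its side button is squeezed in, pull the telescopic mast straight up past the first stop to the second stop, and finish while still holding it fully drawn out with the button squeezed; do not let go. The board must stay centred, and all the other things on the worktop stay where they are.

Things in the scene. Friction and masses are not known exactly. Their poses are not given: they have to be found in the camera images.
- board: wooden chopping board, 150 (own x) x 240 (own y) x 14 mm, about 0.5 kg, loose on the worktop, to the right of the stand. Origin at the centre of its underside, z up. A raised wooden rail stands on its -y end and a ring is let into its +y end
- rail (a point): point to grip on the board's rail: on the board's centre line 85 mm from its centre towards -y, 38 mm above the worktop. The rail is a bar 64 mm long (board x), 16 mm thick (board y), its top 50 mm above the worktop and 36 mm above the board; grip it across its thickness, along the board's y
- ring (a point): centre of the small dark wooden ring in the board's top (26 mm across), on the centre line 85 mm from the board's centre towards +y, 14 mm above the worktop
- stand: camera stand fixed to the worktop by a round foot, 90 mm across. Origin under the foot on the mast's axis, z up. Column 38 mm thick, collar 48 mm, up to 124 mm. Two arms reach 140 mm to its +x: the fixed needle arm, 66 mm up, and above it, 133 mm up, the camera arm with a camera (34x58x26 mm, lens 105 mm above the worktop) that rises with the mast
- needle_tip (a point): lower end of the fixed needle that points straight down, 140 mm from the mast's axis along the stand's +x, 30 mm above the worktop
- grip: black block on top of the mast, 34 mm (stand x) x 26 mm (stand y) x 50 mm tall; origin under its centre, 138 mm above the worktop with the mast down; axes as the stand's. Its release button is a steel pad, 22 mm wide, 36 mm tall, 9 mm out of the -y side (towards the robot): 35 mm from button to far face, 27 mm with it in
- grip_centre (a point): middle of the grip block (button not counted), 165 mm above the worktop with the mast down; take it here from above with the fingers closing along the stand's y, one on the button and one on the far face, centred or 1 to 2 mm off to the side away from the button (+y), else the button may not go in
- release_button (a joint): travel of the release button, m: 0 out, 0.008 fully in; spring of 2 N at first to 8 N fully in. The mast is latched down until the button is 0.0035 in
- inner_tube (a joint): how far the inner tube with grip and camera is drawn out of the middle tube, m: 0 to 0.05. It comes first and easily (weight and friction about 4 N); at 0.05 it is at the first stop. It sinks back when let go
- mid_tube (a joint): how far the middle tube is drawn out of the column, m: 0 to 0.05. It follows when the inner tube is at its stop, stiffer (about 9 N in all); at 0.05 it is at the second stop, a hard stop, with the grip 100 mm above where it began
- salt_shaker: bystander, to be left alone: salt shaker, 44 mm across, 90 mm tall, front left of the stand
- egg_timer: bystander, to be left alone: round kitchen timer, 59 mm, at the back
- spice_jar: bystander, to be left alone: spice jar, 40 mm across, 95 mm tall, at the back
- candle: bystander, to be left alone: thick candle, 61 mm across, 131 mm tall, behind and left of the stand
- trivet: bystander, to be left alone: round stoneware pan rest, 115 mm across, 11 mm thick, on the hob at the far left
- teaspoon: bystander, to be left alone: teaspoon, 132 mm long, at the back right
- cook_book: bystander, to be left alone: closed book, 174x110x29 mm, on the hob at the far left

How it is judged:
By the outcome, as a careful person would: the job done as asked, in the order asked, and still so for the second after the job is handed in, while the arm keeps its last pose, push and grip.
It also fails if it takes over 54 s, if anything falls off the work surface, if the arm or the gripper's body presses on something with over 40 N, if the wrist force passes 120 N, or if a joint passes its speed limit or range.

### The arm

A 6-joint arm with a two-finger parallel gripper is mounted at the origin on a cart in front of the work surface, level with it; the furniture and walls round the work are solid. World frame = base frame: x ahead of the robot, y to its left, z up, the work surface at z = 0. Lengths are in mm, angles in degrees, forces in N, time in s.
With the tool pointing down it reaches from about 350 to 850 mm from the base axis. Payload 8.1 kg.
Tool frame: the origin (TCP) lies at the very end of the fingers, on their centre line; the grasp point (between the pads) lies r.tcp_to_grasp behind it (r.tcp_to_grasp is the distance from the TCP to the grasp point, in mm); z points along the fingers, y is the line along which they close (so a half turn about z gives the same grasp; the last joint's range is limited). The gripper opens to 85 mm and grips with 20 to 120 N. Pads are 22 mm wide; open, the fingers measure 114 mm over their backs; the gripper's body (76 mm by 85 mm) begins 54 mm behind the grasp point. The pads swing forward as they close: fully open they stand 13 mm farther back than shut.
Start: joints at [-72.674, 7.471, 85.268, -0, 87.261, -4.893], TCP at [226.912, -555.443, 231.292] pointing down, gripper open.
Joint ranges: [-169.43, 169.43], [-51.17, 129.36], [1.28, 143.12], [-76.62, 256.62], [0, 156.53], [-152.29, 152.29]. Speed limits (degrees/s): [136.94, 136.94, 159.86, 180, 180, 180].

### API

Orientations are given as [roll, pitch, yaw] about the fixed x, y, z axes, in that order (R = Rz(yaw) Ry(pitch) Rx(roll)).
In Python, from bench import sense, viewer, order, r gives the robot as it stands.
- The arm moves only by the tool carry_out, never from a script. Its argument "increments" is one flat list of numbers, 7 for each row, row after row: the shift along the tool's x, y, z as a fraction of full scale, then the turn, a rotation vector about the tool's x, y, z as a fraction of full scale, then the opening, from -1 (shut) to 1 (fully open). A call has exactly 10 rows; each row is the pose to reach, as a shift and turn from the pose commanded when the call began, along the tool's axes at that moment, turning the shorter way round; what a row does not reach only later rows make up. Full scale, the value 1, is 400 mm for a shift and 2 pi rad for a turn. A row lasts 1/8 s, in which the tool goes at most 62.5 mm and 10.7 degrees, less where a joint would pass 70% of its speed; a pose out of reach is approached as far as the arm can. A call with a number of a shift or a turn outside -1 to 1 is refused whole. A call with a gripper value outside its range is refused whole. The fingers move at their own pace and stop on an object; "force" is the grip in N (left out, the last holds). Time passes only in rows, so rows that repeat a pose let the fingers close, or fill a call up. It gives the time, the measured TCP pose, the force, the opening and the grip force at its end, in the units of the state.
- sense(): the state, without advancing time (a new reading comes with each control period).
- viewer.snapshot(name): name is "scene" or "top" or "wrist"; returns the picture (400x640x3 uint8, red, green, blue); there is no depth.
- viewer.get_calibration(name): a dict with "fx", "fy", "cx", "cy" (pixels), "k1" (the pictures are not rectified: a ray, as slopes to the right and down, at radius r is drawn at 1 + k1 r^2 times it, then the intrinsics apply), "R" (3x3) and "t" (3): a world point X has camera coordinates R X + t. Camera axes: x right, y down, z forward; pixel columns grow to the right and rows downward; lengths in mm; the calibration is good to about 2 mm. A picture is of the moment at which its call begins: read the wrist's pose just before it. get_calibration takes no time and is no camera call; for the wrist camera it gives the pose at the moment of the call.
- order.hand_in(): hands the job in; it is judged then, once.
The state is a dict: "time": time; "joint_pos": joint angles; "qd": joint speeds; "joint_efforts": joint torques, N m; "tool_pos": TCP position; "tcp_rot": TCP orientation; "ft_force": force on the tool from outside, world axes, zero at the start; "wrist_torque": the same for the moment, N m; "finger_gap": finger opening in mm; "grip_force": force on a finger pad.
Only numpy, scipy, OpenCV 4.12 (cv2) and the standard library are available. Lean on these libraries where they do the work, as an engineer would, in place of code of your own. Each camera call takes 0.05 s, during which the arm holds its last target. There are 200 camera calls.

## Working session

There is one attempt and no reset: what is moved stays moved. The work goes in short steps, Python scripts to look and compute and a tool call to move; the robot and the scene stay as the last step left them, time stands still between calls to the robot, and variables do not carry over. Pictures are saved under pics/ and viewed, at most 10 in all, crops included, and the job is handed in when it is done.

Besides the shell and the picture viewer there is one more tool, called after "Request:" in YAML: its name, and indented under it one key for each argument. carry_out: Moves the arm, as the interface text tells. Its arguments: {"type":"object","properties":{"increments":{"type":"array"},"force":{"type":"number"}},"required":["increments"]}

```bash
mkdir -p pics; ls; python3 - <<'E'
from bench import sense, viewer, order, r
import cv2,numpy as np
print(sense(), r.tcp_to_grasp)
for n in ("scene","top"):
    c=viewer.get_calibration(n); print(n,c)
    cv2.imwrite(f"pics/{n}0.png",cv2.cvtColor(viewer.snapshot(n),cv2.COLOR_RGB2BGR))
E
```

```text
pics
{'time': 0.0, 'joint_pos': array([-7.26730773e+01,  7.51520277e+00,  8.53297855e+01, -4.06119553e-04,
        8.72629451e+01, -4.89216139e+00]), 'qd': array([ 0.04211973, -0.01384588,  0.0353168 , -0.04420691,  0.05106137,
        0.0567512 ]), 'joint_efforts': array([-2.80376953e-04, -5.69406366e+01, -5.00549912e+01, -3.59884216e-04,
        1.48001901e-02, -3.01857074e-05]), 'tool_pos': array([ 226.74847432, -554.89725817,  230.23861193]), 'tcp_rot': array([-1.79892425e+02, -8.80047420e-03,  2.22190956e+01]), 'ft_force': array([-0.54315745, -0.32825827, -0.59241997]), 'wrist_torque': array([ 0.00171247,  0.00021001, -0.0232639 ]), 'grip_force': 0.0, 'finger_gap': 85.13549279998507} 18.700000000000003
scene {'fx': 408.1354546440071, 'fy': 408.1354546440071, 'cx': 320.37191192535084, 'cy': 204.22617630370246, 'k1': 0.02645310836346233, 'R': array([[-0.79501759, -0.60621645, -0.02118123],
       [-0.34508557,  0.4807253 , -0.8061136 ],
       [ 0.49886168, -0.63356516, -0.59138162]]), 't': array([ 509.92123967,  235.09448784, 1064.82682983])}
top {'fx': 478.1492106829149, 'fy': 478.1492106829149, 'cx': 316.7470964684312, 'cy': 195.76083035807758, 'k1': -0.07306555608525304, 'R': array([[-0.11060602, -0.99384419,  0.00632701],
       [-0.91001607,  0.09871335, -0.40264925],
       [ 0.39954606, -0.05029311, -0.91533248]]), 't': array([ 185.4289295 ,  552.08637804, 1423.95058003])}
```

```bash
python3 - <<'E'
import cv2,numpy as np
a=cv2.imread("pics/scene0.png");b=cv2.imread("pics/top0.png")
cv2.imwrite("pics/both0.png",cv2.resize(np.vstack([a,b]),None,fx=.75,fy=.75,interpolation=cv2.INTER_AREA))
E
```

```text
(no output)
```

View pics/both0.png

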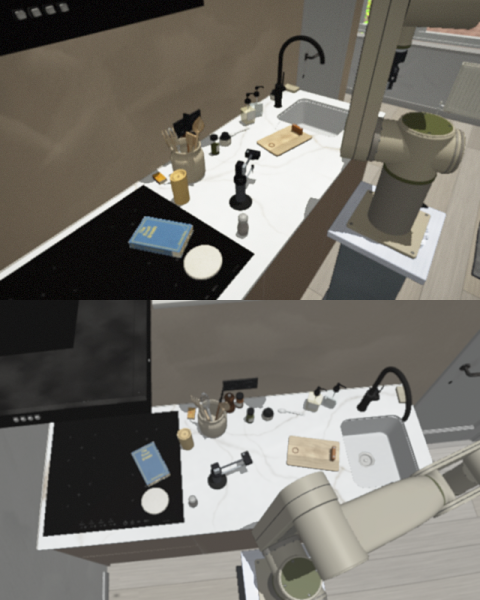

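```bash
python3 - <<'E'
import cv2,numpy as np
a=cv2.imread("pics/scene0.png")[155:285,290:430];b=cv2.imread("pics/top0.png")[175:265,260:460]
cv2.imwrite("pics/c1.png",cv2.resize(a,None,fx=4.6,fy=4.6,interpolation=cv2.INTER_CUBIC))
cv2.imwrite("pics/c2.png",cv2.resize(b,None,fx=4,fy=4,interpolation=cv2.INTER_CUBIC))
E
```

```text
(no output)
```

View pics/c1.png

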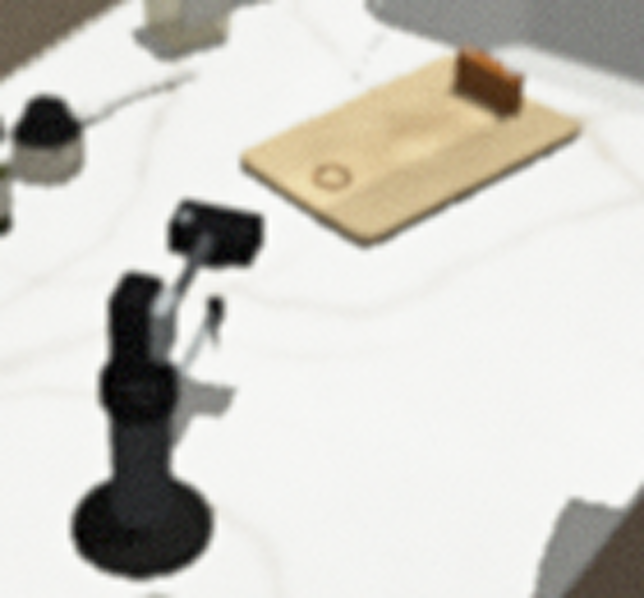

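View pics/c2.png

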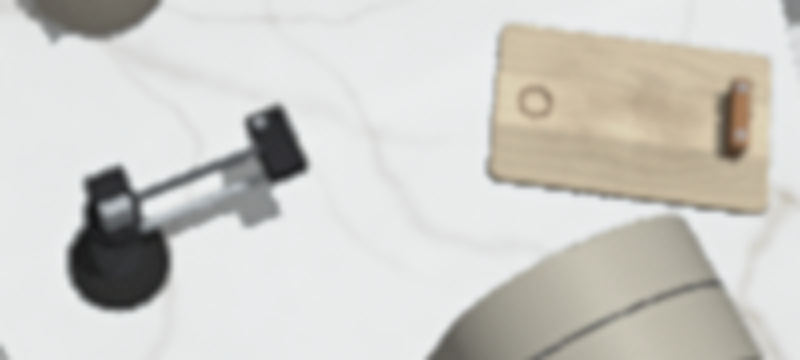

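```bash
cat >h.py <<'E'
from bench import sense, viewer, order, r
import cv2,numpy as np
from scipy.optimize import least_squares
from scipy.spatial.transform import Rotation as Ro
def proj(c,X):
    p=np.asarray(X,float)@c["R"].T+c["t"]; s=p[...,:2]/p[...,2:]
    s=s*(1+c["k1"]*(s**2).sum(-1,keepdims=True))
    return s*[c["fx"],c["fy"]]+[c["cx"],c["cy"]]
def ray(c,uv):
    d=(np.asarray(uv,float)-[c["cx"],c["cy"]])/[c["fx"],c["fy"]]; s=d.copy()
    for _ in range(9): s=d/(1+c["k1"]*(s**2).sum())
    return -c["R"].T@c["t"], c["R"].T@np.r_[s,1]
def onz(c,uv,z):
    o,d=ray(c,uv); return o+d*(z-o[2])/d[2]
def tri(obs):
    A=np.zeros((3,3));b=np.zeros(3)
    for c,uv in obs:
        o,d=ray(c,uv);d=d/np.linalg.norm(d);P=np.eye(3)-np.outer(d,d);A+=P;b+=P@o
    X=np.linalg.solve(A,b); return X,[np.round(proj(c,X)-uv,1) for c,uv in obs]
def tf(q,X):
    c,s=np.cos(q[2]),np.sin(q[2]); X=np.asarray(X,float)
    return X@np.array([[c,s,0],[-s,c,0],[0,0,1]])+[q[0],q[1],0]
E
python3 - <<'E'
from h import *
S,T=viewer.get_calibration("scene"),viewer.get_calibration("top")
s=lambda u,v:np.array([290+u/4.6,155+v/4.6]); t=lambda u,v:np.array([260+u/4,175+v/4])
np.set_printoptions(precision=1,suppress=True)
for n,a,b in [("ring",s(332,177),t(535,102)),("cA",s(243,155),t(503,25)),("cB",s(367,235),t(492,177)),("cC",s(580,127),t(765,208)),("cD",s(450,52),t(770,60)),
 ("railtopL",s(462,48),t(742,80)),("railtopR",s(521,86),t(739,150)),("foot",s(143,525),t(118,260)),("grip",s(140,280),t(107,180)),("cam",s(216,232),t(276,142))]:
    print(n,*tri([(S,a),(T,b)]), onz(S,a,14)[:2],onz(T,b,14)[:2])
E
```

```text
ring [ 567.8 -144.7    9.6] [array([-0.2, -0.1]), array([0.1, 0.2])] [ 563.5 -139.1] [ 567.  -143.5]
cA [ 641.9 -130.     9.6] [array([-0.6, -0.3]), array([0.3, 0.6])] [ 635.4 -124.4] [ 642.5 -128.3]
cB [504.6 -95.6  10.6] [array([0.2, 0.1]), array([-0.1, -0.2])] [503.  -91.6] [502.8 -95.1]
cC [ 451.2 -324.9    3.6] [array([-0.5, -0.2]), array([0.2, 0.5])] [ 443.1 -309.6] [ 449.6 -321. ]
cD [ 586.1 -357.9    9.1] [array([0., 0.]), array([-0., -0.])] [ 582.4 -350.5] [ 584.  -356.1]
railtopL [ 555.3 -316.9   43.9] [array([-0.1, -0.1]), array([0.1, 0.1])] [ 577.5 -361.9] [ 567.9 -327.2]
railtopR [ 494.4 -302.6   37.3] [array([-0.2, -0.1]), array([0.1, 0.3])] [ 509.1 -337. ] [ 503.9 -310.3]
foot [467.8 225.9  -1.2] [array([-0.3, -0.2]), array([0.1, 0.3])] [457.3 237.6] [463.7 226. ]
grip [466.1 225.2 190.3] [array([-0.5, -0.2]), array([0.2, 0.4])] [604.7  47.3] [535.4 229. ]
cam [509.2  91.3 124.3] [array([-0.4, -0.2]), array([0.2, 0.4])] [594.2 -30.6] [554.3  83. ]
```

```bash
cat >>h.py <<'E'
def Rp(p): return Ro.from_euler("xyz",[180,0,p[3]],degrees=True)
def rows(p,q):
    "commanded pose p=(x,y,z,yaw) -> q : fractions"
    R=Rp(p); sh=R.inv().apply(np.subtract(q[:3],p[:3]))/400
    rv=(R.inv()*Rp(q)).as_rotvec()/(2*np.pi)
    return np.round(np.r_[sh,rv],4)
def after(p,f):
    R=Rp(p); x=np.array(p[:3])+R.apply(np.array(f[:3])*400); return np.round(np.r_[x,p[3]-f[3]*360],2)
E
python3 - <<'E'
from h import *
S,T=viewer.get_calibration("scene"),viewer.get_calibration("top")
print(tri([(S,(433,73)),(T,(547,157))]), tri([(S,(371,140)),(T,(480,148))]))
print(rows((226.9,-555.4,231.3,22.22),(525,-309,160,-14.4)))
W=viewer.get_calibration("wrist"); R=Ro.from_euler("xyz",sense()["tcp_rot"],degrees=True)
print(R.inv().apply(-W["R"].T@W["t"]-sense()["tool_pos"]), R.inv().apply(W["R"][2]),W)
E
```

```text
(array([ 530.45117442, -541.70524358,  327.15612128]), [array([0.9, 0.4]), array([-0.5, -1.1])]) (array([ 741.76047898, -493.98515866,   16.40156012]), [array([0.9, 0.4]), array([-0.5, -1. ])])
[ 0.9229 -0.2884  0.1782 -0.     -0.      0.1017]
[  73.89519674    0.85720292 -141.67163196] [-2.87152711e-01 -3.48929449e-04  9.57884752e-01] {'fx': 284.66576429859583, 'fy': 284.66576429859583, 'cx': 318.9915859708487, 'cy': 199.9012547765813, 'k1': -0.03862397698576324, 'R': array([[ 0.37854042, -0.92558217, -0.00219106],
       [-0.88641756, -0.36320236,  0.28696333],
       [-0.26640394, -0.10668503, -0.95793906]]), 't': array([-599.80648092,  -36.53465114,  378.78772143])}
```

Request:
carry_out:
  increments: [0.923,-0.288,0.178,0,0,0.1017,1,0.923,-0.288,0.178,0,0,0.1017,1,0.923,-0.288,0.178,0,0,0.1017,1,0.923,-0.288,0.178,0,0,0.1017,1,0.923,-0.288,0.178,0,0,0.1017,1,0.923,-0.288,0.178,0,0,0.1017,1,0.923,-0.288,0.178,0,0,0.1017,1,0.923,-0.288,0.178,0,0,0.1017,1,0.923,-0.288,0.178,0,0,0.1017,1,0.923,-0.288,0.178,0,0,0.1017,1]

```text
time: 1.35
tool_pos: [524.4, -310.2, 160.3]
tcp_rot: [180.0, -0.0, -14.5]
ft_force: [-0.4, 0.3, 0.2]
finger_gap: 85.3
grip_force: 0.0
```

```bash
python3 - <<'E'
from h import *
import pickle
s=sense();W=viewer.get_calibration("wrist");im=cv2.cvtColor(viewer.snapshot("wrist"),cv2.COLOR_RGB2BGR)
cv2.imwrite("pics/w1.png",im);cv2.imwrite("pics/w1b.png",cv2.resize(im,None,fx=1.25,fy=1.25,interpolation=cv2.INTER_CUBIC))
pickle.dump(W,open("w1.pkl","wb"));print(s["tool_pos"],s["tcp_rot"],s["qd"].max(),s["time"],after((226.9,-555.4,231.3,22.22),(.923,-.288,.178,.1017)) if 0 else "")
print(Rp((0,0,0,22.22)).apply(np.array([.923,-.288,.178])*400)+[226.9,-555.4,231.3],22.22-.1017*360)
E
```

```text
[ 524.3622767  -310.22719512  160.31202236] [ 1.79982585e+02 -3.01487879e-03 -1.44802669e+01] 0.10134120695871944 1.35 
[ 525.11821736 -309.13677734  160.1       ] -14.392000000000003
```

View pics/w1b.png

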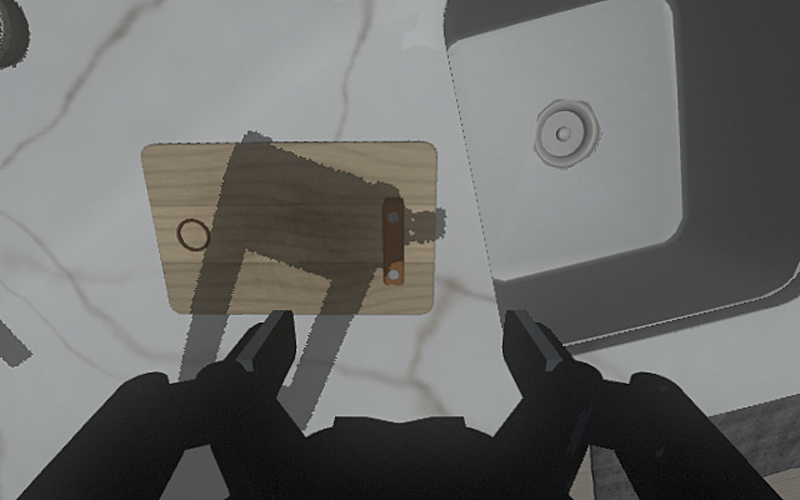

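```bash
python3 - <<'E'
from h import *
import pickle
np.set_printoptions(precision=1,suppress=True)
W=pickle.load(open("w1.pkl","rb"));S,T=viewer.get_calibration("scene"),viewer.get_calibration("top")
s=lambda u,v:np.array([290+u/4.6,155+v/4.6]); t=lambda u,v:np.array([260+u/4,175+v/4]); w=lambda u,v:np.array([u,v])/1.25
print("ring",tri([(S,s(332,177)),(T,t(535,102)),(W,w(193.5,235))]),onz(W,w(193.5,235),14))
for n,a in [("A",(143,145)),("D",(437,142)),("C",(434,314)),("B",(170,313))]: print(n,onz(W,w(*a),14))
for a in [(383,198),(404,198),(404,285),(384,285),(393,241)]: print(onz(W,w(*a),50))
print(tri([(S,s(490,68)),(W,w(394,241)),(T,t(742,114))]))
X=[[-75,120,14],[-75,-120,14],[75,-120,14],[75,120,14],[0,85,14],[0,-85,50]]
# image order: which corner is which
O=[(75,120,14),(75,-120,14),(-75,-120,14),(-75,120,14),(0,85,14),(0,-85,50)]
U=np.array([w(143,145),w(437,142),w(434,314),w(170,313),w(193.5,235),w(393.5,241)])
f=lambda q:(proj(W,tf(q,O))-U).ravel()
q=least_squares(f,[546,-227,-.25]).x; print(q[:2],np.degrees(q[2]),f(q)); print("rail",tf(q,[0,-85,38]),"ring",tf(q,[0,85,14]))
E
```

```text
ring (array([ 567.3, -142.9,   11.9]), [array([-0.4, -0.4]), array([-0.3,  0.2]), array([1.7, 0.6])]) [ 568.7 -142.7   14. ]
A [ 647.5 -132.5   14. ]
D [ 590.  -358.1   14. ]
C [ 446.7 -323.    14. ]
B [506.6 -91.1  14. ]
[ 563.  -308.8   50. ]
[ 559.3 -323.2   50. ]
[ 495. -307.   50.]
[ 498.8 -292.2   50. ]
[ 530.7 -307.7   50. ]
(array([ 526.4, -309.6,   39.3]), [array([-0.4, -0.2]), array([2.4, 0.8]), array([-0.5,  0.1])])
[ 548.1 -225.8] -14.232673220263392 [-5.2 -1.5  2.2 -2.   0.7  0.5  0.6  1.3  0.5 -0.4  1.1  3.4]
rail [ 527.2 -308.2   38. ] ring [ 569.  -143.4   14. ]
```

Request:
carry_out:
  increments: [0.006,-0.0045,0.15,0,0,0,1,0.006,-0.0045,0.25,0,0,0,1,0.006,-0.0045,0.3,0,0,0,1,0.006,-0.0045,0.335,0,0,0,1,0.006,-0.0045,0.35,0,0,0,1,0.006,-0.0045,0.35,0,0,0,0.2,0.006,-0.0045,0.35,0,0,0,-0.8,0.006,-0.0045,0.35,0,0,0,-0.8,0.006,-0.0045,0.35,0,0,0,-0.8,0.006,-0.0045,0.35,0,0,0,-0.8]
  force: 40

```text
time: 2.65
tool_pos: [528.5, -308.1, 20.9]
tcp_rot: [180.0, -0.1, -14.4]
ft_force: [-1.2, 2.1, 4.8]
finger_gap: 15.5
grip_force: 41.1
```

Request:
carry_out:
  increments: [-0.02,-0.037,0,0,0,0,-0.8,-0.06,-0.111,0,0,0,0,-0.8,-0.11,-0.203,0,0,0,0,-0.8,-0.16,-0.296,0,0,0,0,-0.8,-0.21,-0.388,0,0,0,0,-0.8,-0.25,-0.462,0,0,0,0,-0.8,-0.275,-0.508,0,0,0,0,-0.8,-0.289,-0.534,0,0,0,0,-0.8,-0.289,-0.534,0,0,0,0,-0.8,-0.289,-0.534,0,0,0,0,-0.8]

```text
time: 3.9
tool_pos: [469.1, -71.0, 20.8]
tcp_rot: [-179.9, -0.0, -14.4]
ft_force: [-3.2, 7.8, 12.1]
finger_gap: 15.2
grip_force: 42.3
```

```bash
python3 - <<'E'
from h import *
import pickle
s=sense();W=viewer.get_calibration("wrist");w=cv2.cvtColor(viewer.snapshot("wrist"),cv2.COLOR_RGB2BGR)
a=cv2.cvtColor(viewer.snapshot("scene"),cv2.COLOR_RGB2BGR);b=cv2.cvtColor(viewer.snapshot("top"),cv2.COLOR_RGB2BGR)
for n,i in (("w2",w),("s2",a),("t2",b)): cv2.imwrite(f"pics/{n}.png",i)
pickle.dump(W,open("w2.pkl","wb"));print(s["tool_pos"],s["tcp_rot"],s["ft_force"])
S,T=viewer.get_calibration("scene"),viewer.get_calibration("top")
for z,X in (("tip",[509,92,30]),("cam",[509,92,118])): print(z,proj(S,X),proj(T,X),proj(W,X))
L=cv2.resize(w[100:300,0:160],None,fx=2.5,fy=2.5,interpolation=cv2.INTER_CUBIC)
u,v=proj(S,[509,92,30]).astype(int); M=cv2.resize(a[v-25:v+25,u-40:u+40],None,fx=5,fy=5,interpolation=cv2.INTER_CUBIC)
u2,v2=proj(T,[509,92,30]).astype(int); N=cv2.resize(b[v2-25:v2+25,u2-40:u2+40],None,fx=5,fy=5,interpolation=cv2.INTER_CUBIC)
print("offs",u-40,v-25,u2-40,v2-25)
cv2.imwrite("pics/m2.png",np.hstack([L,np.vstack([M,N])]))
E
```

```text
[469.11273253 -71.02406626  20.81652839] [-1.79904394e+02 -4.77929737e-03 -1.43814869e+01] [-3.20437014  7.84107833 12.12186428]
tip [336.41767876 230.33605755] [328.10021771 221.49877645] [ 14.52307069 262.78321287]
cam [336.47827197 207.15746692] [328.88119692 211.6869216 ] [-203.26898395  386.21607204]
offs 296 205 288 196
```

View pics/m2.png

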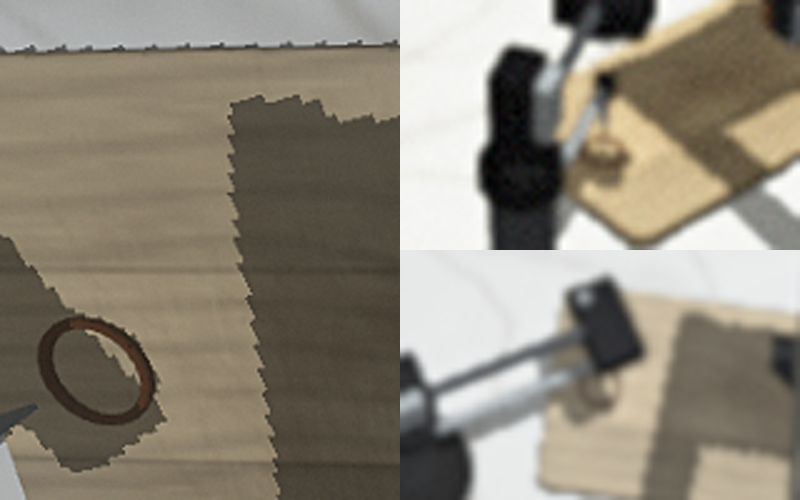

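```bash
python3 - <<'E'
from h import *
import pickle
np.set_printoptions(precision=1,suppress=True)
W=pickle.load(open("w2.pkl","rb"));S,T=viewer.get_calibration("scene"),viewer.get_calibration("top")
print("ring W",onz(W,(38.8,248),14),"S",onz(S,(296+(606-400)/5,205+156/5),14),"T",onz(T,(288+(600-400)/5,196+(389-250)/5),14))
a=(14.4,262.4);b=(296+(603-400)/5,205+140/5)
print("tip W",onz(W,a,30),"S",onz(S,b,30),tri([(W,a),(S,b)]))
E
```

```text
ring W [510.3  92.2  14. ] S [502.   97.7  14. ] T [506.8  92.2  14. ]
tip W [509.2  91.9  30. ] S [501.3 101.9  30. ] (array([506.6,  97.3,  25.1]), [array([3.2, 1.8]), array([-0.6, -0.2])])
```

Request:
carry_out:
  increments: [0,0,0,0,0,0,0,0,0,0,0,0,0,0,0,0,0,0,0,0,0,0,0,-0.03,0,0,0,0,0,0,-0.09,0,0,0,0.5,0,0,-0.16,0,0,0,1,0,0,-0.21,0,0,0,1,0,0,-0.24,0,0,0,1,0,0,-0.24,0,0,0,1,0,0,-0.24,0,0,0,1]

```text
time: 5.3
tool_pos: [468.5, -72.3, 115.3]
tcp_rot: [-180.0, 0.1, -14.4]
ft_force: [0.4, 0.6, -0.6]
finger_gap: 85.1
grip_force: 0.0
```

```bash
python3 - <<'E'
from h import *
import pickle
s=sense();W=viewer.get_calibration("wrist");w=cv2.cvtColor(viewer.snapshot("wrist"),cv2.COLOR_RGB2BGR)
cv2.imwrite("pics/w3.png",w)
pickle.dump(W,open("w3.pkl","wb"));print(s["tool_pos"],s["tcp_rot"],s["ft_force"])
for X in ([509,92,30],[510,92,14],[467,226,140],[467,226,188]): print(proj(W,X))
E
```

```text
[468.46610223 -72.26230277 115.26257208] [-1.79997966e+02  7.44702486e-02 -1.43943078e+01] [ 0.4120541   0.62128626 -0.64518968]
[121.27012342 208.37410632]
[132.27556911 201.78862245]
[-129.91319847  370.65960494]
[-193.19258415  419.30738119]
```

Request:
carry_out:
  increments: [-0.288,-0.0765,-0.035,0,0,-0.278,1,-0.288,-0.0765,-0.035,0,0,-0.278,1,-0.288,-0.0765,-0.035,0,0,-0.278,1,-0.288,-0.0765,-0.035,0,0,-0.278,1,-0.288,-0.0765,-0.035,0,0,-0.278,1,-0.288,-0.0765,-0.035,0,0,-0.278,1,-0.288,-0.0765,-0.035,0,0,-0.278,1,-0.288,-0.0765,-0.035,0,0,-0.278,1,-0.288,-0.0765,-0.035,0,0,-0.278,1,-0.288,-0.0765,-0.035,0,0,-0.278,1]

```text
time: 6.6
tool_pos: [364.4, -14.0, 129.1]
tcp_rot: [-179.9, -0.0, 85.9]
ft_force: [0.6, 0.1, 0.8]
finger_gap: 85.4
grip_force: 0.0
```

```bash
python3 - <<'E'
from h import *
import pickle
s=sense();W=viewer.get_calibration("wrist");w=cv2.cvtColor(viewer.snapshot("wrist"),cv2.COLOR_RGB2BGR)
cv2.imwrite("pics/w4.png",w)
pickle.dump(W,open("w4.pkl","wb"));print(s["tool_pos"],s["tcp_rot"],s["ft_force"],np.abs(s["qd"]).max())
W3=pickle.load(open("w3.pkl","rb")); w3=cv2.imread("pics/w3.png"); out=[]
for C,im in ((W3,w3),(W,w)):
    u,v=proj(C,[509,92,22]).astype(int); print(u,v); out.append(cv2.resize(im[v-50:v+50,u-50:u+50],(400,400),interpolation=cv2.INTER_CUBIC))
cv2.imwrite("pics/m4.png",np.hstack(out))
for X in ([467,226,140],[467,226,188]): print(proj(W,X))
E
```

```text
[364.38500441 -14.02138276 129.09858507] [-1.79892766e+02 -1.14659976e-02  8.59104652e+01] [0.63497345 0.08017797 0.7977233 ] 24.015620140398447
127 205
486 61
[ 531.07823441 -315.69306886]
[-454.60700493 1957.74043131]
```

View pics/m4.png

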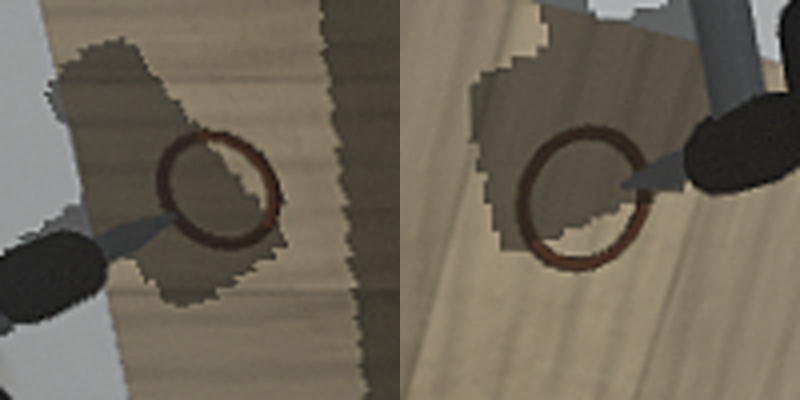

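```bash
python3 - <<'E'
from h import *
import pickle
np.set_printoptions(precision=1,suppress=True)
A,B,C=[pickle.load(open(f"w{i}.pkl","rb")) for i in (2,3,4)]
rg=[(A,(38.8,248)),(B,(131.5,202.5)),(C,(482,60.5))]; tp=[(A,(14.4,262.4)),(B,(120.75,209)),(C,(492,57.5))]
for o,z in ((rg,14),(tp,30)): print([onz(c,u,z) for c,u in o], tri(o),tri(o[1:]))
E
```

```text
[array([510.3,  92.2,  14. ]), array([509.6,  93. ,  14. ]), array([509.7,  93.7,  14. ])] (array([509.9,  93.7,  13.1]), [array([-0.2,  0.5]), array([-0.2, -0.4]), array([-0.4,  0.2])]) (array([509.7,  93.6,  13.6]), [array([-0.3, -0.1]), array([-0.3,  0.3])])
[array([509.2,  91.9,  30. ]), array([508.6,  92.7,  30. ]), array([508.9,  93.3,  30. ])] (array([508.9,  93.2,  29.4]), [array([-0.4,  0.4]), array([-0.2, -0.4]), array([-0.5,  0.3])]) (array([508.7,  93.1,  29.9]), [array([-0.4, -0.1]), array([-0.3,  0.3])])
```

```bash
python3 -c "
from h import *
print(rows((365,-14,130.1,85.7),(467,226,280,107.4)))"
```

```text
[ 0.6174  0.2093 -0.3748  0.      0.     -0.0603]
```

Request:
carry_out:
  increments: [0.06,0.02,-0.11,0,0,-0.01,1,0.18,0.06,-0.22,0,0,-0.02,1,0.32,0.11,-0.33,0,0,-0.04,1,0.46,0.155,-0.375,0,0,-0.0605,1,0.56,0.19,-0.375,0,0,-0.0605,1,0.617,0.209,-0.375,0,0,-0.0605,1,0.617,0.209,-0.375,0,0,-0.0605,1,0.617,0.209,-0.375,0,0,-0.0605,1,0.617,0.209,-0.375,0,0,-0.0605,1,0.617,0.209,-0.375,0,0,-0.0605,1]

```text
time: 7.9
tool_pos: [467.0, 224.9, 280.3]
tcp_rot: [180.0, 0.0, 107.4]
ft_force: [0.2, -0.0, 0.0]
finger_gap: 85.0
grip_force: 0.0
```

```bash
python3 - <<'E'
from h import *
import pickle
s=sense();W=viewer.get_calibration("wrist");w=cv2.cvtColor(viewer.snapshot("wrist"),cv2.COLOR_RGB2BGR)
cv2.imwrite("pics/w5.png",w)
pickle.dump(W,open("w5.pkl","wb"));print(s["tool_pos"],s["tcp_rot"],s["ft_force"],np.abs(s["qd"]).max())
print(proj(W,[467,226,188]))
cv2.imwrite("pics/w5b.png",cv2.resize(w[50:300,200:460],None,fx=2.4,fy=2.4,interpolation=cv2.INTER_CUBIC))
E
```

```text
[466.95605237 224.92452716 280.26796456] [1.79979390e+02 2.25426063e-03 1.07394500e+02] [ 0.20522062 -0.0249137   0.02502545] 0.20423874741631093
[318.28116263 201.34953466]
```

View pics/w5b.png

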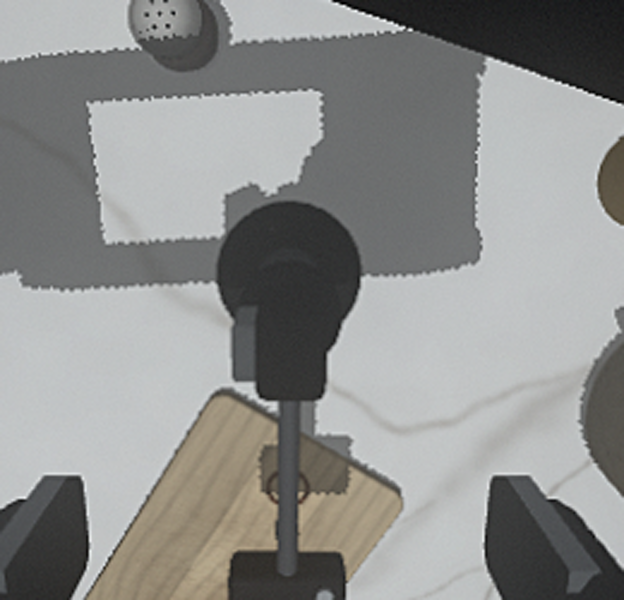

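```bash
python3 - <<'E'
from h import *
import pickle
np.set_printoptions(precision=1,suppress=True)
W=pickle.load(open("w5.pkl","rb")); w=lambda u,v:np.array([200+u/2.4,50+v/2.4])
ex=np.array([np.cos(np.radians(-72.6)),np.sin(np.radians(-72.6))]); ey=np.array([-ex[1],ex[0]])
tip=np.array([508.8,93.1]); print("origin from tip",tip-140*ex)
T0=np.array([467.,224.9])
for n,u,z in [("edge+x",(292,400),188),("cornL",(258,400),188),("cornR",(326,400),188),("btn outer top",(233,308),183),("btn2",(233,380),183),("cam front L",(232,552),131),("camR",(344,552),131),("foot top L",(217,272),10),("footR",(361,272),10),("foot far",(289,201),10)]:
    p=onz(W,w(*u),z)[:2]; print(n,p,"rel TCP along ex,ey",(p-T0)@ex,(p-T0)@ey)
g=tf((0,0,0),[0,0,0])
E
```

```text
origin from tip [466.9 226.7]
edge+x [474.  213.6] rel TCP along ex,ey 12.92032671223827 3.2787604679672837
cornL [462.2 209.8] rel TCP along ex,ey 12.930500685505862 -9.088820459151624
cornR [485.8 217.3] rel TCP along ex,ey 12.913129301717934 15.646192543558907
btn outer top [443.9 238.8] rel TCP along ex,ey -20.131279729109842 -17.847564719531015
btn2 [451.5 212.8] rel TCP along ex,ey 6.930631467484809 -18.429695433876084
cam front L [476.6 110.2] rel TCP along ex,ey 112.27797655467297 -25.171799958659257
camR [528.6 126.6] rel TCP along ex,ey 112.22499692002305 29.343358682865674
foot top L [426.5 217.3] rel TCP along ex,ey -4.872931003754024 -40.871172758777
footR [509.9 243.5] rel TCP along ex,ey -4.922369961895427 46.4761114041864
foot far [455.5 270.6] rel TCP along ex,ey -47.01623775238305 2.7341790662386316
```

Request:
carry_out:
  increments: [0.01,0.009,0.05,0,0,0,1,0.01,0.009,0.1,0,0,0,1,0.01,0.009,0.13,0,0,0,1,0.01,0.009,0.15,0,0,0,1,0.01,0.009,0.15,0,0,0,1,0.01,0.009,0.15,0,0,0,1,0.01,0.009,0.15,0,0,0,1,0.01,0.009,0.15,0,0,0,1,0.01,0.009,0.15,0,0,0,1,0.01,0.009,0.15,0,0,0,1]

```text
time: 9.2
tool_pos: [469.2, 230.6, 220.1]
tcp_rot: [180.0, 0.0, 107.5]
ft_force: [-0.1, -0.1, -0.2]
finger_gap: 85.4
grip_force: 0.0
```

```bash
python3 - <<'E'
from h import *
import pickle
s=sense();W=viewer.get_calibration("wrist");w=cv2.cvtColor(viewer.snapshot("wrist"),cv2.COLOR_RGB2BGR)
cv2.imwrite("pics/w6.png",w)
pickle.dump(W,open("w6.pkl","wb"));print(s["tool_pos"],s["tcp_rot"],s["ft_force"])
g=cv2.convertScaleAbs(w,alpha=1.8,beta=30)
cv2.imwrite("pics/w6b.png",cv2.resize(g[120:320,220:420],None,fx=3,fy=3,interpolation=cv2.INTER_CUBIC))
E
```

```text
[469.22531177 230.58015731 220.14694392] [1.79995295e+02 5.01982335e-04 1.07468707e+02] [-0.08606451 -0.11897643 -0.1885722 ]
```

View pics/w6b.png

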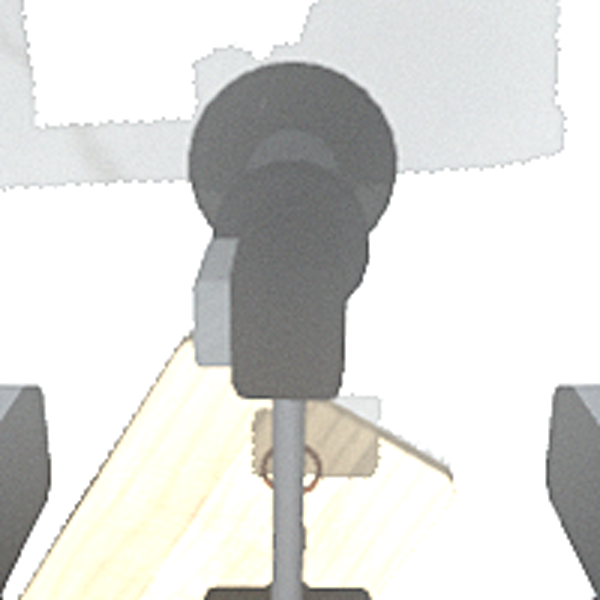

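```bash
python3 - <<'E'
from h import *
import pickle
np.set_printoptions(precision=1,suppress=True)
W=pickle.load(open("w6.pkl","rb"));V=pickle.load(open("w5.pkl","rb")); w=lambda u,v:np.array([220+u/3,120+v/3]);v5=lambda u,v:np.array([200+u/2.4,50+v/2.4])
ex=np.array([np.cos(np.radians(-72.6)),np.sin(np.radians(-72.6))]); ey=np.array([-ex[1],ex[0]]);T0=np.array([469.2,230.6])
for n,u,z in [("edge+x",(288,398),188),("btn top +x",(195,364),183),("btn top -x",(218,240),183),("foot",(292,165),10),("finger mid",(298,390),225)]:
    p=onz(W,w(*u),z)[:2]; print(n,p,(p-T0)@ex,(p-T0)@ey)
for a,b in [((292,400),(288,398)),((258,400),(232,398)),((326,400),(344,398)),((233,380),(195,364))]:
    X,e=tri([(V,v5(*a)),(W,w(*b))]); print(X,e,(X[:2]-T0)@ex,(X[:2]-T0)@ey)
E
```

```text
edge+x [473.4 214.1] 16.996571874007596 -0.9301561531572755
btn top +x [451.3 213.4] 11.015543956468342 -22.25462132443556
btn top -x [448.1 243.5] -18.596498393376585 -16.239445138325678
foot [468.  230.1] 0.1380863089771816 -1.2755143243649731
finger mid [469.4 234.3] -3.500357255573043 1.29138397095142
[474.2 212.1 183.8] [array([-0.3, -0. ]), array([0.4, 0.1])] 19.179656892157183 -0.73467234216284
[462.  208.8 185. ] [array([-0.4, -0.1]), array([0.6, 0.2])] 18.685523960662675 -13.410319806572833
[486.5 215.7 183.2] [array([-0.1, -0. ]), array([0.1, 0. ])] 19.441943960219085 12.053747194189732
[451.4 211.2 178.5] [array([-0.1, -0. ]), array([0.2, 0.1])] 13.158008557814489 -22.72586769235862
```

Request:
carry_out:
  increments: [0,0,0.06,0,0,0,1,0,0,0.11,0,0,0,1,0,0,0.15,0,0,0,1,0,0,0.174,0,0,0,1,0,0,0.184,0,0,0,1,0,0,0.184,0,0,0,0.2,0,0,0.184,0,0,0,-0.2,0,0,0.184,0,0,0,-0.8,0,0,0.184,0,0,0,-0.8,0,0,0.184,0,0,0,-0.8]
  force: 60

```text
time: 10.5
tool_pos: [467.5, 230.1, 147.4]
tcp_rot: [-179.8, -0.0, 107.4]
ft_force: [-12.7, -4.5, 14.4]
finger_gap: 25.2
grip_force: 59.5
```

Request:
carry_out:
  increments: [0,-0.003,-0.01,0,0,0,-0.8,0,-0.003,-0.035,0,0,0,-0.8,0,-0.003,-0.065,0,0,0,-0.8,0,-0.003,-0.095,0,0,0,-0.8,0,-0.003,-0.125,0,0,0,-0.8,0,-0.003,-0.155,0,0,0,-0.8,0,-0.003,-0.185,0,0,0,-0.8,0,-0.003,-0.21,0,0,0,-0.8,0,-0.003,-0.23,0,0,0,-0.8,0,-0.003,-0.24,0,0,0,-0.8]

```text
time: 11.75
tool_pos: [467.0, 229.9, 242.5]
tcp_rot: [-179.8, 0.0, 107.5]
ft_force: [-6.6, -2.2, -9.7]
finger_gap: 25.5
grip_force: 60.2
```

```bash
python3 - <<'E'
from h import *
s=sense(); print(s["tool_pos"],s["ft_force"],s["finger_gap"],s["grip_force"])
E
```

```text
[467.01174342 229.87363784 242.45937135] [-6.56726337 -2.23605433 -9.66025857] 25.453823387033417 60.22371768951416
```

Request:
carry_out:
  increments: [0,-0.001,-0.003,0,0,0,-0.8,0,-0.001,-0.006,0,0,0,-0.8,0,-0.001,-0.009,0,0,0,-0.8,0,-0.001,-0.012,0,0,0,-0.8,0,-0.001,-0.015,0,0,0,-0.8,0,-0.001,-0.015,0,0,0,-0.8,0,-0.001,-0.015,0,0,0,-0.8,0,-0.001,-0.015,0,0,0,-0.8,0,-0.001,-0.015,0,0,0,-0.8,0,-0.001,-0.015,0,0,0,-0.8]

```text
time: 13.0
tool_pos: [466.9, 229.9, 247.8]
tcp_rot: [-179.9, 0.0, 107.5]
ft_force: [-6.1, -0.9, -11.3]
finger_gap: 25.8
grip_force: 60.9
```

Request:
carry_out:
  increments: [0,0,-0.0015,0,0,0,-0.8,0,0,-0.003,0,0,0,-0.8,0,0,-0.0045,0,0,0,-0.8,0,0,-0.005,0,0,0,-0.8,0,0,-0.005,0,0,0,-0.8,0,0,-0.005,0,0,0,-0.8,0,0,-0.005,0,0,0,-0.8,0,0,-0.005,0,0,0,-0.8,0,0,-0.005,0,0,0,-0.8,0,0,-0.005,0,0,0,-0.8]

```text
time: 14.25
tool_pos: [466.7, 229.7, 248.0]
tcp_rot: [-179.8, 0.0, 107.5]
ft_force: [-2.5, 0.6, -27.7]
finger_gap: 25.0
grip_force: 60.8
```

```bash
python3 - <<'E'
from h import *
a,b,w=[cv2.cvtColor(viewer.snapshot(n),cv2.COLOR_RGB2BGR) for n in ("scene","top","wrist")]
A=cv2.resize(a[130:290,260:420],(400,400),interpolation=cv2.INTER_CUBIC);B=cv2.resize(b[140:260,260:380],(400,400),interpolation=cv2.INTER_CUBIC)
cv2.imwrite("pics/fin.png",np.hstack([A,B])); s=sense(); print(s["tool_pos"],s["ft_force"],s["finger_gap"])
E
```

```text
[466.7195743  229.73510337 248.02644282] [ -2.06328979   0.6989266  -27.37153584] 25.28932336326386
```

View pics/fin.png

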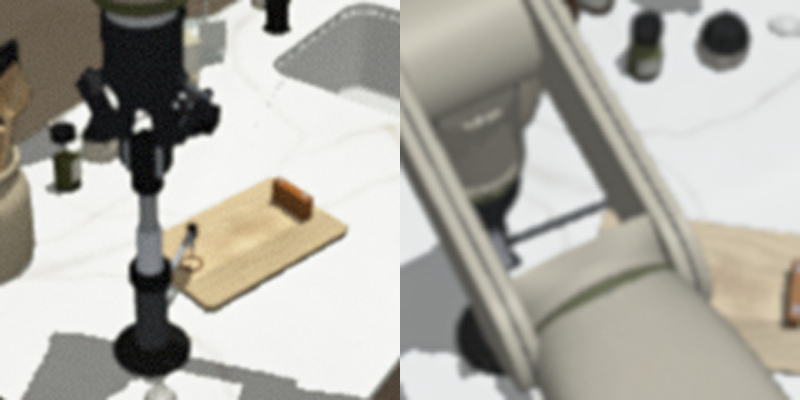

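The left picture shows the mast drawn out through both stages (tubes at (148,215) and (148,255)), held by the gripper. The needle at (188,240) stands above the ring at (188,262), and the board is where I left it.

```bash
python3 -c "
from bench import order
print(order.hand_in())"
```

```text
the job is handed in; nothing more can be done
None
```

I handed the job in with the ring measured about 1 mm from under the needle tip and the mast held at its second stop (about 100 mm up, pulling 27 N against it), with the grip closed to 25 mm, so the button is squeezed in.

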